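# Fill the mini chopper through its funnel lid and snap the filler cap home

### The arm

A 6-joint arm with a two-finger parallel gripper is mounted at the origin on the work surface; the furniture and walls round the work are solid. World frame = base frame: x ahead of the robot, y to its left, z up, the work surface at z = 0. Lengths are in m, angles in rad, forces in N, time in s.
With the tool pointing down it reaches from about 0.275 to 0.825 m from the base axis. Payload 4.9 kg.
Tool frame: the origin (TCP) lies midway between the tips of the shut fingers; the grasp point (between the pads) lies 19 mm behind it (bot.grip_depth is the distance from the TCP to the grasp point, in m); z points along the fingers, y is the line along which they close (so a half turn about z gives the same grasp; the last joint's range is limited). The gripper opens to 85 mm and grips with 20 to 120 N. Pads are 22 mm wide; open, the fingers measure 114 mm over their backs; the gripper's body (76 mm by 85 mm) begins 54 mm behind the grasp point. The pads swing forward as they close: fully open they stand 13 mm farther back than shut.
Start: joints at [1.148, 0.326, -0.193, 1.052, 0, 1.437], TCP at [0.157, 0.527, 0.231] pointing down, gripper open.
Joint ranges: [-2.65, 2.65], [-0.97, 1.79], [-1.3, 1.35], [-1.93, 2.1], [-1.47, 1.37], [-3.14, 3.14]. Speed limits (rad/s): [2.57, 2.57, 3.14, 3.14, 3.14, 3.14].

### API

Orientations are given as a unit quaternion [w, x, y, z].
In Python, from cell import bot gives the robot as it stands. Calls block until the motion is done:
- bot.move_pose(position, orientation): joint-space move of the TCP to a pose.
- bot.move_linear(position, speed=0.15, rotation=None, until_force=None): straight line of the TCP; rotation=None keeps the orientation; speed is the mean speed in m/s. With until_force (N) it stops when the force on the tool has changed by that much, and returns True; else False.
- bot.goto_joints(angles): joint-space move.
- bot.set_gripper(opening, grasp_force=None): opening from 0.0 (shut) to 1.0 (fully open); grasp_force is the grip in N (None keeps the last); returns when the fingers have stopped.
- bot.wait(seconds).
- bot.solve_ik(position, orientation): joint angles nearest the present ones, or None.
- bot.camera(name): name is "scene" or "top" or "wrist"; returns the picture (480x640x3 uint8, red, green, blue); there is no depth.
- bot.calibration(name): a dict with "mtx" (3x3 intrinsics, pixels), "k1" (the pictures are not rectified: a ray, as slopes to the right and down, at radius r is drawn at 1 + k1 r^2 times it, then the intrinsics apply), "extrinsics" (4x4, takes a point from world to camera coordinates); the wrist camera has in their place "hand_eye" (4x4, takes a point from camera to tool coordinates, whose origin is the TCP and whose axes are the flange's). Camera axes: x right, y down, z forward; pixel columns grow to the right and rows downward; lengths in m; the calibration is good to about 2 mm. A picture is of the moment at which its call begins: read the wrist's pose just before it. calibration takes no time and is no camera call.
A pose or a line that the arm cannot do raises bot.PlanningError and nothing moves.
- bot.close_job(): hands the job in; it is judged then, once.
Trained networks look in the newest picture that a camera, given by its name, has taken for a name from the list of things; names that differ only in an ending like _2 or _b are one class to them, and where a whole thing is asked for, a point or a joint stands for the part that bears it (a point fixed in the world has none). Each returns a list of dicts, best first, with "confidence" (0 to 1); they miss things now and then, are a little off and sometimes report something else, mostly with a low value. They report only what shows in the picture. A call takes as long as a camera call. They do not tell look-alikes from the thing itself.
- bot.search_frame(camera, thing): "bbox" ([left, top, width, height] in pixels, round what is visible of it).
Readings, each from a call of its own:
- bot.read_clock(): time.
- bot.read_joint_positions(): joint angles.
- bot.read_joint_vel(): joint speeds.
- bot.read_joint_efforts(): joint torques, N m.
- bot.read_position(): TCP position.
- bot.read_tool_rot(): TCP orientation.
- bot.read_ft_force(): force on the tool from outside, world axes, zero at the start.
- bot.read_moment(): the same for the moment, N m.
- bot.read_gripper_width(): opening from 0.0 (shut) to 1.0 (fully open).
- bot.read_finger_force(): force on a finger pad.
Only numpy, scipy, OpenCV 4.12 (cv2) and the standard library are available. Lean on these libraries where they do the work, as an engineer would, in place of code of your own. Each camera call takes 0.05 s, during which the arm holds its last target. There are 200 camera calls.

### The job

Pour all five nuts from the steel scoop through the funnel-shaped lid of the mini chopper into its jug, then set the empty scoop down upright on the worktop and let go of it. Take the loose filler cap by its knob and press it down into the opening in the lid until it clicks past the spring catches and its flange sits fully home; do not let go or ease off after the click, but finish with the gripper on the cap still pressing it firmly down, as one does before starting the chopper. Leave the other things on the worktop where they are.

Things in the scene. Friction and masses are not known exactly. Their poses are not given: they have to be found in the camera images.
- chopper: Mini chopper fixed upright on the worktop: round black motor base with steel dial, clear jug, black dished lid; 136 mm across, 182 mm tall. Origin: centre of its underside, z up. Jug: floor 67 mm above the worktop, inner radius about 47 mm. The lid is an open funnel: inner radius 62 mm at the rim (height 181 mm), sloping in at 45 degrees to radius 30 mm at height 150 mm.
- chopper_seat (a point): On the chopper's axis, 150 mm above the worktop, z up: centre of the round filler opening in the funnel's floor, level with the flat seat round it on which the cap's flange comes to rest. The opening is 54 mm across, narrowed to 45 mm by four round-nosed spring catches in its wall, centred 5 mm below the seat.
- filler_cap: Loose round black cap, 56 mm tall, 70 g, upright on the worktop on its plug. Origin: centre of the plug's tip, its lowest point; z along its axis, up to the knob. From the tip: plug flares from 37 mm diameter to a bead of 50.4 mm at 12 to 14 mm, groove of 43 mm diameter at 17 to 24 mm, flange of 59 mm diameter at 24 to 30 mm, round knob of 30 mm diameter at 30 to 56 mm. Any yaw fits.
- cap_flange (a point): On the cap's axis, underside of its flange, 24 mm above the tip; meets chopper_seat when home. Lowered in, the plug meets the catches with the flange about 14 mm above the seat. Pushing it past them takes about 15 N (10 to 20); with the flange 5 mm above the seat the catches snap into the groove, the force drops and they draw the cap in, then the flange meets the hard seat.
- scoop: Loose flat-bottomed steel scoop, black handle, 208 mm long, 63 mm wide, 170 g, level on the worktop, nuts in it. Origin: underside of the pan, z up, x from handle to open mouth. Flat floor from x = -40 mm (back wall 42 mm high) to +26 mm, side walls 31 mm high; then the floor ramps up 25 degrees to the mouth's lip. Tipping it 50 to 60 degrees, mouth down, empties it.
- scoop_grip (a point): Middle of the scoop's handle, where to grip across its 18 mm width: x = -70 mm, z = 36 mm in the scoop's frame, axes as the scoop's. The handle is level, 15 mm tall, from x = -52 to -140 mm.
- scoop_lip (a point): Middle of the lip of the scoop's open mouth: x = 68 mm, z = 21 mm in the scoop's frame.
- nut0: Round shelled nut, 19 mm across, 10 g, one of five lying loose in the scoop. Origin: its centre.
- nut1: Round shelled nut, 19 mm across, 10 g, one of five lying loose in the scoop. Origin: its centre.
- nut2: Round shelled nut, 19 mm across, 10 g, one of five lying loose in the scoop. Origin: its centre.
- nut3: Round shelled nut, 19 mm across, 10 g, one of five lying loose in the scoop. Origin: its centre.
- nut4: Round shelled nut, 19 mm across, 10 g, one of five lying loose in the scoop. Origin: its centre.
- spice_jar: Bystander: small spice jar with a cap, 46 mm across, 106 mm tall. Origin: centre of its underside.
- jar_2: Bystander: tall jar of nuts with a screw lid, 96 mm across, 182 mm tall. Origin: centre of its underside.
- small_bowl: Bystander: empty white bowl, 130 mm across, 59 mm tall. Origin: centre of its underside.
- tin_4: Bystander: short food tin, 76 mm across, 58 mm tall. Origin: centre of its underside.
- mug_white: Bystander: tall white mug, about 92 mm across, 118 mm tall; its origin lies on its underside, about 14 mm off the body's middle.
There are look-alikes about, which are no part of the job. Leave any orange or purple look-alike of the filler_cap alone.

How it is judged:
By the outcome, as a careful person would: the job done as asked, in the order asked, and still so for the second after the job is handed in, while the arm keeps its last pose, push and grip.
It also fails if it takes over 72 s, if anything falls off the work surface, if the arm or the gripper's body presses on something with over 40 N, if the wrist force passes 120 N, or if a joint passes its speed limit or range.

## Working session

There is one attempt and no reset: what is moved stays moved. The work goes in short steps, each a Python script; the robot and the scene stay as the last script left them, time stands still between calls to the robot, and variables do not carry over. Pictures are saved under pics/ and viewed, at most 10 in all, crops included, and the job is handed in when it is done.

```bash
ls; mkdir -p pics; cat > h.py <<'E'
import numpy as np, cv2
from cell import bot
from scipy.spatial.transform import Rotation as R
def cam(name):
    c=bot.calibration(name); K=np.array(c["mtx"]); 
    if "extrinsics" in c: E=np.array(c["extrinsics"])
    else:
        q=np.array(bot.read_tool_rot()); T=np.eye(4); T[:3,:3]=R.from_quat(q[[1,2,3,0]]).as_matrix(); T[:3,3]=bot.read_position()
        E=np.linalg.inv(T@np.array(c["hand_eye"]))
    return K,c["k1"],E
def pix2z(cm,uv,z):
    K,k1,E=cm; d=np.linalg.inv(K)@[uv[0],uv[1],1]; d=d[:2]; u=d.copy()
    for _ in range(20): u=d/(1+k1*(u@u))
    r=E[:3,:3].T@np.r_[u,1]; o=-E[:3,:3].T@E[:3,3]
    return o+r*(z-o[2])/r[2]
def proj(cm,p):
    K,k1,E=cm; q=E[:3,:3]@np.asarray(p)+E[:3,3]; u=q[:2]/q[2]; u=u*(1+k1*(u@u)); return (K@np.r_[u,1])[:2]
def snap(name,f=None):
    cm=cam(name); im=bot.camera(name)
    if f: cv2.imwrite(f"pics/{f}.png",cv2.cvtColor(im,cv2.COLOR_RGB2BGR))
    return cm,im
def quat(m): q=R.from_matrix(m).as_quat(); return q[[3,0,1,2]]
E
python3 - <<'E'
from h import *
for n in("scene","top"):
    cm,im=snap(n,n+"0"); print(n,"campos",-cm[2][:3,:3].T@cm[2][:3,3])
    for t in("chopper","filler_cap","scoop","nut0","spice_jar","jar_2","small_bowl","tin_4","mug_white"):
        for d in bot.search_frame(n,t):
            b=d["bbox"]; print(t,np.round(b),round(d["confidence"],2),np.round(pix2z(cm,(b[0]+b[2]/2,b[1]+b[3]/2),0.03),3))
E
```

```text
pics
scene campos [0.03997371 0.99830561 0.85420614]
chopper [186. 280.  43.  55.] 0.75 [0.696 0.422 0.03 ]
filler_cap [245. 286.  25.  22.] 0.91 [0.602 0.335 0.03 ]
filler_cap [293. 414.  29.  26.] 0.74 [0.305 0.598 0.03 ]
filler_cap [288. 296.  22.  21.] 0.6 [0.484 0.318 0.03 ]
filler_cap [300. 194.  49.  77.] 0.15 [0.569 0.004 0.03 ]
nut0 [313. 334.  53.  53.] 0.36 [0.316 0.427 0.03 ]
spice_jar [369. 234.  17.  40.] 0.91 [0.38  0.035 0.03 ]
jar_2 [287. 170.  32.  59.] 0.76 [ 0.724 -0.136  0.03 ]
small_bowl [310. 330.  55.  54.] 0.86 [0.323 0.421 0.03 ]
mug_white [185. 277.  45.  56.] 0.65 [0.7   0.416 0.03 ]
top campos [0.2133262  0.11498701 1.35474524]
chopper [315. 210.  48.  59.] 0.83 [0.548 0.076 0.03 ]
filler_cap [146. 308.  24.  16.] 0.66 [0.302 0.593 0.03 ]
filler_cap [246. 208.  19.  21.] 0.65 [0.606 0.326 0.03 ]
filler_cap [247. 246.  20.  18.] 0.55 [0.494 0.314 0.03 ]
filler_cap [314. 206.  50.  63.] 0.21 [0.554 0.077 0.03 ]
scoop [424. 252.  69.  30.] 0.98 [ 0.476 -0.281  0.03 ]
spice_jar [334. 283.  23.  25.] 0.66 [0.382 0.052 0.03 ]
jar_2 [369. 167.  40.  52.] 0.85 [ 0.701 -0.075  0.03 ]
small_bowl [190. 287.  47.  47.] 0.58 [0.326 0.431 0.03 ]
tin_4 [412. 309.  37.  20.] 0.59 [ 0.322 -0.194  0.03 ]
mug_white [190. 174.  47.  38.] 0.88 [0.683 0.465 0.03 ]
```

View pics/top0.png

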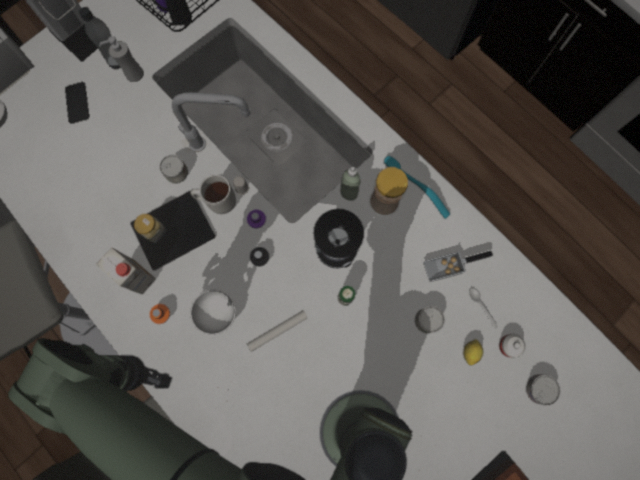

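View pics/scene0.png

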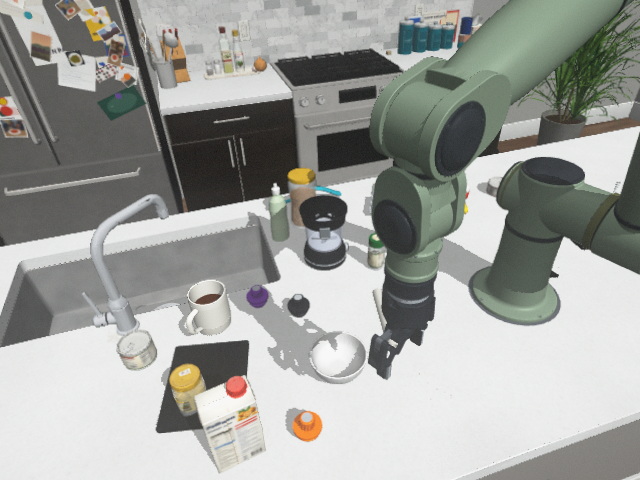

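Candidates for the filler cap, by top pixel: purple (256,218), black (259,256), orange (159,314). The description says black, so I choose (259,256), which is (298,306) in the scene view. The scoop is at (458,262) with its handle to the right, and the chopper at (339,237). Next I take close wrist views.

```bash
python3 - <<'E'
from h import *
print(np.round(bot.calibration("wrist")["hand_eye"],3), np.round(bot.calibration("wrist")["mtx"],0))
q=bot.read_tool_rot(); print(q)
def down(yaw): return quat(R.from_euler('z',yaw).as_matrix()@np.diag([1,-1,-1.]))
HE=np.array(bot.calibration("wrist")["hand_eye"])
for name,(x,y),z in(("filler_cap",(.485,.31),.30),("chopper",(.53,.075),.42),("scoop",(.476,-.281),.36)):
    # put camera over the target as well as possible
    yaw=np.arctan2(y,x)
    for k in (yaw,yaw+np.pi,yaw+np.pi/2,yaw-np.pi/2):
        m=R.from_euler('z',k).as_matrix()@np.diag([1,-1,-1.])
        off=m@HE[:3,3]; ax=m@HE[:3,2]; t=(z+off[2]-.05)/-ax[2]; pt=off+ax*t
        p=[x-pt[0],y-pt[1],z]; s=bot.solve_ik(p,quat(m))
        if s is not None: 
            try: bot.move_pose(p,quat(m)); break
            except bot.PlanningError as e: print(e)
    cm,im=snap("wrist","w_"+name); print(name,np.round(p,3),k,bot.read_clock())
    np.savez("w_"+name+".npz",K=cm[0],k1=cm[1],E=cm[2])
    for t in (name,"nut0") if name=="scoop" else (name,):
        for d in bot.search_frame("wrist",t):
            b=d["bbox"]; print(t,np.round(b),round(d["confidence"],2),[np.round(pix2z(cm,(b[0]+b[2]/2,b[1]+b[3]/2),zz),4) for zz in (0.02,.18)])
ims=[cv2.imread(f"pics/w_{n}.png") for n in("filler_cap","chopper","scoop")]
E
```

```text
[[-0.001 -0.965 -0.262  0.066]
 [ 1.    -0.001  0.001 -0.001]
 [-0.001 -0.262  0.965 -0.142]
 [ 0.     0.     0.     1.   ]] [[332.   0. 321.]
 [  0. 332. 239.]
 [  0.   0.   1.]]
[4.19718744e-07 1.43904075e-01 9.89591642e-01 9.61609669e-06]
filler_cap [0.52  0.332 0.3  ] 0.5687278824171357 2.5917
filler_cap [ 42. 207.  54.  42.] 0.85 [array([0.3087, 0.5977, 0.02  ]), array([0.4097, 0.5101, 0.18  ])]
filler_cap [299. 210.  42.  43.] 0.59 [array([0.4867, 0.3124, 0.02  ]), array([0.5202, 0.333 , 0.18  ])]
filler_cap [342. 116.  42.  51.] 0.57 [array([0.6102, 0.3292, 0.02  ]), array([0.5969, 0.3435, 0.18  ])]
filler_cap [431. 243. 185. 177.] 0.55 [array([ 0.5203, -0.0196,  0.02  ]), array([0.5411, 0.1269, 0.18  ])]
chopper [0.603 0.085 0.42 ] 0.14057605140955787 3.8
chopper [263. 195. 109. 125.] 0.68 [array([0.4891, 0.0753, 0.02  ]), array([0.542 , 0.0809, 0.18  ])]
scoop [ 0.525 -0.31   0.36 ] -0.5332834129037483 5.4083
scoop [260. 173. 109. 114.] 0.57 [array([ 0.4867, -0.2754,  0.02  ]), array([ 0.5186, -0.2981,  0.18  ])]
nut0 [304. 242.  14.  12.] 0.62 [array([ 0.4654, -0.2564,  0.02  ]), array([ 0.5043, -0.2854,  0.18  ])]
nut0 [315. 230.  11.  11.] 0.58 [array([ 0.4758, -0.2796,  0.02  ]), array([ 0.5113, -0.3009,  0.18  ])]
nut0 [298. 230.  18.  10.] 0.56 [array([ 0.4865, -0.2625,  0.02  ]), array([ 0.5185, -0.2895,  0.18  ])]
```

```bash
python3 - <<'E'
import cv2,numpy as np
c=lambda n,x,y,w,h,s: cv2.resize(cv2.imread(f"pics/{n}.png")[y:y+h,x:x+w],None,fx=s,fy=s,interpolation=cv2.INTER_CUBIC)
a=c("w_scoop",240,160,150,150,4)
cv2.imwrite("pics/scoopcrop.png",a)
b=np.hstack([c("w_chopper",240,180,150,150,2.6),c("w_filler_cap",270,100,150,150,2.6)])
cv2.imwrite("pics/two.png",b)
E
```

```text
(no output)
```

View pics/scoopcrop.png

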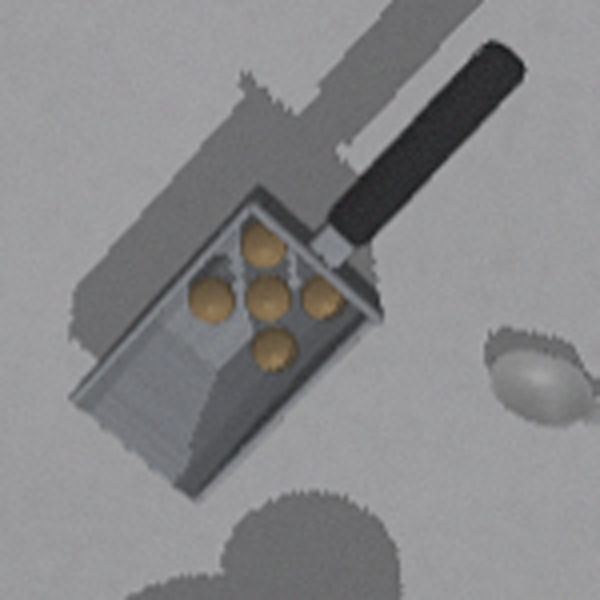

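View pics/two.png

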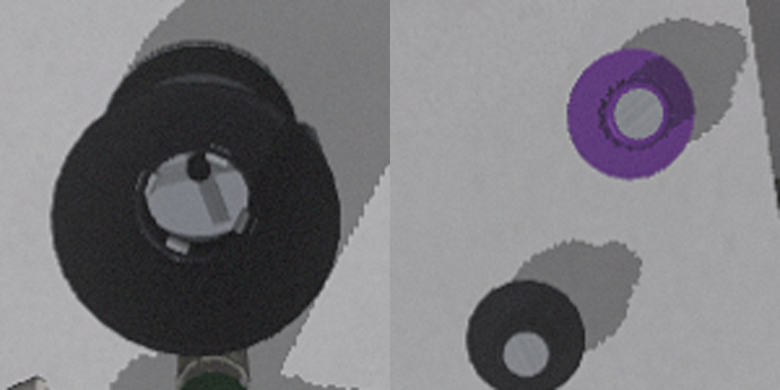

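The scoop crop shows the lip corners at about (72,397) and (195,497), the handle from (350,228) to (507,57), and five nuts. The second crop shows the chopper rim and opening near (197,215), and the black cap with its flange at (525,337) and the purple look-alike above it. Next I compute poses.

```bash
python3 - <<'E'
from h import *
from scipy.optimize import least_squares
L=lambda n:(lambda d:(d['K'],float(d['k1']),d['E']))(np.load(f"w_{n}.npz"))
cm=L("scoop")
P=np.array([[68,-31,21],[68,31,21],[-40,-31,42],[-40,31,42],[-52,0,43],[-140,0,38]])/1e3
U=np.array([[72,397],[195,497],[258,190],[381,318],[352,226],[507,55]])/4+[240,160]
def res(v):
    T=R.from_euler('z',v[2]).as_matrix()
    return np.ravel([proj(cm,T@p+[v[0],v[1],0])-u for p,u in zip(P,U)])
best=min((least_squares(res,[.476,-.281,y]) for y in(0,1.57,3.1,-1.57)),key=lambda s:s.cost)
print("scoop",best.x,best.fun.round(1))
print("lip mid",pix2z(cm,U[:2].mean(0),.021))
cc=L("chopper")
for (u,v,z) in((196,217,.181),(198,206,.150)): print("chop",pix2z(cc,(u/2.6+240,v/2.6+180),z))
cp=L("filler_cap"); print("cap",pix2z(cp,(321.9,229.6),.027),pix2z(cp,(322.3,235.8),.056))
# ellipse fit of the rim silhouette (dark mask) in the chopper view
im=cv2.imread("pics/w_chopper.png",0)
def rim(c):
    t=np.linspace(0,2*np.pi,72); return np.array([proj(cc,[c[0]+.0,c[1],.181]+0.0*np.r_[0,0,0]+np.r_[.0655*np.cos(a),.0655*np.sin(a),0]) for a in t])
vis=cv2.resize(cv2.imread("pics/w_chopper.png")[180:330,240:390],None,fx=4,fy=4)
c=pix2z(cc,(196/2.6+240,217/2.6+180),.181)
for rad,z,col in((.066,.181,(0,0,255)),(.027,.150,(0,255,0))):
    pts=np.array([proj(cc,[c[0]+rad*np.cos(a),c[1]+rad*np.sin(a),z]) for a in np.linspace(0,6.28,90)])
    cv2.polylines(vis,[np.int32((pts-[240,180])*4+2)],True,col,1)
cv2.imwrite("pics/chopfit.png",vis)
E
```

```text
scoop [ 0.48271255 -0.25209737  1.86875871] [-0.3 -0.4 -0.5  0.  -0.6  2.2  0.9 -1.  -2.1  1.8  2.5 -2.4]
lip mid [ 0.46246282 -0.18739096  0.021     ]
chop [0.53436517 0.08241787 0.181     ]
chop [0.52938171 0.08124932 0.15      ]
cap [0.49148367 0.31201608 0.027     ] [0.49114812 0.31131149 0.056     ]
```

View pics/chopfit.png

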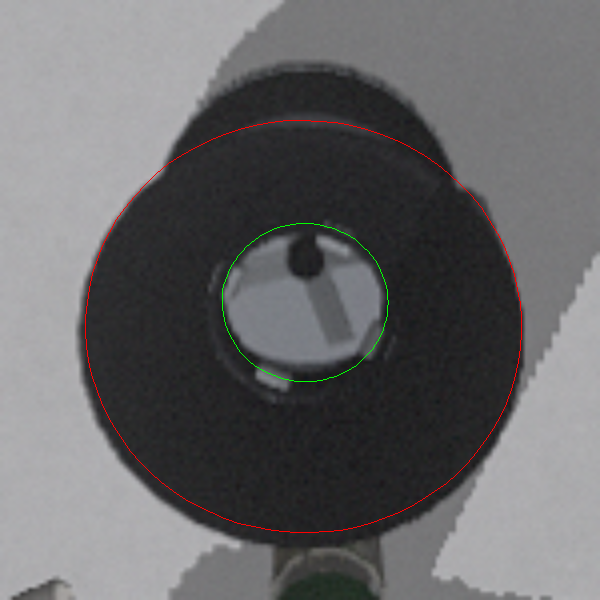

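The chopper axis is about (0.531, 0.082), the scoop origin (0.483, -0.252) with yaw 1.87, and the cap (0.491, 0.312). Next I check which pour azimuths are feasible with IK.

```bash
cat >> h.py <<'E'
def T(m,p): t=np.eye(4); t[:3,:3]=m; t[:3,3]=p; return t
CH=np.array([.531,.082]); CAP=np.array([.4912,.3117])
SC=T(R.from_euler('z',1.869).as_matrix(),[.4827,-.2521,0])
def toolInScoop(flip,alpha):  # grasp: tool in scoop frame, lean alpha about scoop y
    m=R.from_euler('y',alpha).as_matrix()@np.diag([1,-1,-1.])@R.from_euler('z',np.pi*flip).as_matrix()
    return T(m,np.array([-.070,0,.036])+m@[0,0,bot.grip_depth])
def pourScoop(phi,th,lipz,behind=.015):
    m=R.from_euler('z',phi).as_matrix()@R.from_euler('y',th).as_matrix()
    lip=np.r_[CH-behind*np.array([np.cos(phi),np.sin(phi)]),lipz]
    return T(m,lip-m@[.068,0,.021])
def ik(t): return bot.solve_ik(t[:3,3],quat(t[:3,:3]))
E
python3 - <<'E'
from h import *
print(bot.grip_depth, bot.read_clock())
lo=np.array([-2.65,-.97,-1.3,-1.93,-1.47,-3.14]);hi=np.array([2.65,1.79,1.35,2.1,1.37,3.14])
for flip in(0,1):
  for al in (0,-.3,-.5):
    g=ik(SC@toolInScoop(flip,al))
    print(flip,al,None if g is None else np.round(g,2))
    if g is None: continue
    for phd in range(-180,180,15):
        js=[ik(pourScoop(np.radians(phd),np.radians(t),z)@toolInScoop(flip,al)) for t,z in((0,.21),(20,.21),(30,.19),(45,.19),(60,.19))]
        if all(j is not None for j in js):
            js=np.array(js); print("  ",phd,"marg",np.round(min((js-lo).min(),(hi-js).min()),2),"maxstep",np.round(np.abs(np.diff(js,axis=0)).max(),2),"d0",np.round(np.abs(js[0]-g).max(),2))
E
```

```text
0.0187 5.5083
0 0 [-0.69  0.62 -0.32  0.63  0.    0.58]
   -180 marg 0.26 maxstep 0.48 d0 0.7
   -165 marg 0.27 maxstep 0.46 d0 0.78
   -150 marg 0.33 maxstep 0.42 d0 0.98
   -135 marg 0.45 maxstep 0.34 d0 1.19
   -120 marg 0.36 maxstep 0.29 d0 1.41
   -105 marg 0.33 maxstep 0.33 d0 1.63
   -90 marg 0.4 maxstep 0.35 d0 1.87
   -75 marg 0.43 maxstep 0.34 d0 2.12
   -60 marg 0.23 maxstep 0.32 d0 2.38
   -45 marg 0.08 maxstep 0.34 d0 2.68
   45 marg 0.01 maxstep 0.36 d0 1.54
   60 marg 0.15 maxstep 0.33 d0 1.24
   75 marg 0.34 maxstep 0.34 d0 0.97
   90 marg 0.51 maxstep 0.35 d0 0.72
   105 marg 0.43 maxstep 0.33 d0 0.48
   120 marg 0.45 maxstep 0.29 d0 0.48
   135 marg 0.56 maxstep 0.31 d0 0.53
   150 marg 0.41 maxstep 0.42 d0 0.59
   165 marg 0.31 maxstep 0.46 d0 0.64
0 -0.3 [-0.76  0.79 -0.03  1.02  0.15  0.49]
   -180 marg 0.44 maxstep 0.52 d0 0.77
   -165 marg 0.44 maxstep 0.52 d0 0.85
   -150 marg 0.49 maxstep 0.48 d0 0.93
   -135 marg 0.57 maxstep 0.4 d0 1.02
   -120 marg 0.67 maxstep 0.3 d0 1.21
   -105 marg 0.62 maxstep 0.28 d0 1.41
   -90 marg 0.64 maxstep 0.32 d0 1.63
   -75 
[... 3386 characters left out ...]
 0.6 maxstep 0.27 d0 5.05
   -90 marg 0.79 maxstep 0.29 d0 4.84
   -75 marg 0.75 maxstep 0.33 d0 4.61
   -60 marg 0.61 maxstep 0.35 d0 4.34
   -45 marg 0.5 maxstep 0.35 d0 4.02
   -30 marg 0.42 maxstep 0.41 d0 3.65
   -15 marg 0.34 maxstep 0.51 d0 3.23
   0 marg 0.26 maxstep 0.54 d0 2.75
   15 marg 0.27 maxstep 0.48 d0 2.24
   30 marg 0.37 maxstep 0.38 d0 1.77
   45 marg 0.47 maxstep 0.35 d0 1.39
   60 marg 0.57 maxstep 0.35 d0 1.07
   75 marg 0.71 maxstep 0.33 d0 0.81
   90 marg 0.88 maxstep 0.29 d0 0.59
   105 marg 0.72 maxstep 0.27 d0 0.39
   120 marg 0.55 maxstep 0.26 d0 0.45
   135 marg 0.39 maxstep 0.35 d0 0.53
   150 marg 0.24 maxstep 0.48 d0 0.62
   165 marg 0.08 maxstep 0.67 d0 0.88
```

```bash
python3 - <<'E'
from h import *
G=toolInScoop(0,-.3); t=SC@G; q=quat(t[:3,:3]); z=t[:3,2]
bot.set_gripper(.6,80)
bot.move_pose(t[:3,3]-z*.09,q)
hit=bot.move_linear(t[:3,3],.1,until_force=8); print("hit",hit,bot.read_position()-t[:3,3])
bot.set_gripper(0,80); print("w",bot.read_gripper_width(),bot.read_finger_force(),bot.read_ft_force(),bot.read_clock())
bot.move_linear(t[:3,3]+[0,0,.06],.1)
print("w",bot.read_gripper_width(),bot.read_ft_force())
bot.camera("wrist"); snap("wrist","held"); snap("top","held_top"); print(bot.read_clock())
im=np.hstack([cv2.resize(cv2.imread("pics/held.png"),(400,300)),cv2.resize(cv2.imread("pics/held_top.png")[190:290,390:520],(390,300))]); cv2.imwrite("pics/held2.png",im)
E
```

```text
hit False [ 0.00049763 -0.00054588  0.00060645]
w 0.19635367362554043 78.03791284561157 [ 0.46431638 -0.90335977  3.58620365] 9.5667
w 0.19710773932290132 [-0.43004939 -0.3825966  -2.16980307]
10.4667
```

View pics/held2.png

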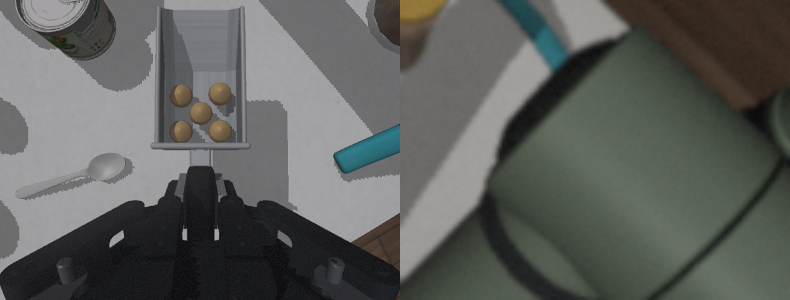

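The scoop is gripped square, with all five nuts at about (200,110) in the left image. Now I pour.

```bash
python3 - <<'E'
from h import *
G=toolInScoop(0,-.3); phi=1.869
def go(S,v,lin=True):
    t=S@G; bot.move_linear(t[:3,3],v,rotation=quat(t[:3,:3]))
S=SC.copy(); S[2,3]=.21; go(S,.15)
go(pourScoop(phi,0,.235),.2); go(pourScoop(phi,0,.212),.1)
for d in(20,26,30,34,38,43,49,56,60):
    z=.21-np.clip((d-20)/10,0,1)*.02
    go(pourScoop(phi,np.radians(d),z),.08)
bot.wait(.4); print(bot.read_clock(),bot.read_gripper_width(),bot.read_ft_force())
snap("wrist","pour")
E
```

```text
16.85 0.1949447849687678 [ 0.00691257 -0.11685367 -1.60612431]
```

View pics/pour.png

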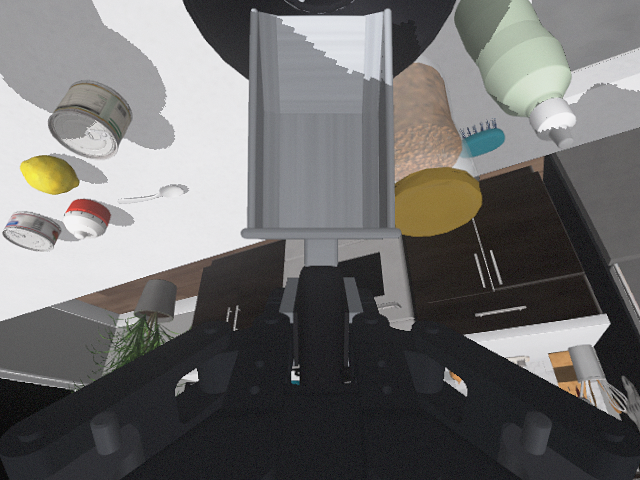

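The scoop is empty and the bystanders look untouched. I'll return the scoop to its original spot, then look into the lid.

```bash
python3 - <<'E'
from h import *
G=toolInScoop(0,-.3); phi=1.869
def go(S,v,**k):
    t=S@G; return bot.move_linear(t[:3,3],v,rotation=quat(t[:3,:3]),**k)
go(pourScoop(phi,np.radians(60),.24),.15); go(pourScoop(phi,0,.26),.25)
S=SC.copy(); S[2,3]=.21; go(S,.25); S[2,3]=.015; go(S,.2)
S[2,3]=-.003; print("touch",go(S,.03,until_force=3),bot.read_position()-(SC@G)[:3,3])
bot.set_gripper(.6); t=(SC@G); p=np.array(bot.read_position())
bot.move_linear(p-t[:3,2]*.09,.15)
HE=np.array(bot.calibration("wrist")["hand_eye"])
# view chopper with optical axis through opening, opposite sides average: yaw facing from the other side
x,y=CH; k=np.arctan2(y,x); m=R.from_euler('z',k).as_matrix()@np.diag([1,-1,-1.]); zt=.36
off=m@HE[:3,3]; ax=m@HE[:3,2]
m=m@R.from_euler('y',-.262).as_matrix()   # try to look straight down
ax=m@HE[:3,2]
if ax[2]>-.99: m=m@R.from_euler('y',.524).as_matrix(); ax=m@HE[:3,2]
off=m@HE[:3,3]; print("axis",ax)
s=(.36+off[2]-.15)/-ax[2]; pt=off+ax*s; P=[x-pt[0],y-pt[1],.36]
bot.move_pose(P,quat(m)); cm,im=snap("wrist","w_ch2"); np.savez("w_ch2.npz",K=cm[0],k1=cm[1],E=cm[2])
c0=proj(cm,[x,y,.15]); print(c0,bot.read_clock(),bot.read_position())
for d in bot.search_frame("wrist","nut0"): print(d)
u,v=np.int32(c0); cr=cv2.cvtColor(im,cv2.COLOR_RGB2BGR)[max(v-110,0):v+110,max(u-130,0):u+130]; print("crop origin",u-130,v-110)
cv2.imwrite("pics/ch2.png",cv2.resize(cr,None,fx=2.7,fy=2.7,interpolation=cv2.INTER_CUBIC))
E
```

```text
touch True [ 0.00010874 -0.00025279  0.00061432]
axis [-1.99000054e-03 -7.39271793e-04 -9.99997747e-01]
[320.03277181 239.71420369] 24.7917 [0.50613935 0.07802012 0.35952001]
{'bbox': [298.1, 236.3, 11.2, 5.5], 'confidence': 0.63}
crop origin 190 129
```

View pics/ch2.png

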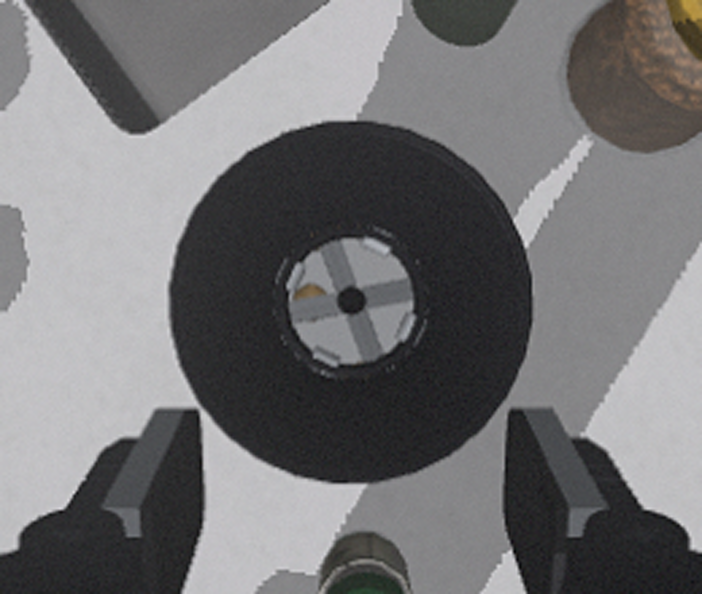

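The funnel is clear, one nut shows in the jug at (312,293), and the rim centre is (350,302). Next I check the nuts in the scene view, refine the chopper and cap centres, and grasp the cap.

```bash
python3 - <<'E'
from h import *
cm=(lambda d:(d['K'],float(d['k1']),d['E']))(np.load("w_ch2.npz"))
uv=(350.5/2.7+190,302/2.7+129); print("chop",pix2z(cm,uv,.178))
HE=np.array(bot.calibration("wrist")["hand_eye"])
x,y=CAP; k=np.arctan2(y,x); m=R.from_euler('z',k).as_matrix()@np.diag([1,-1,-1.])@R.from_euler('y',.262).as_matrix()
m0=R.from_euler('z',k).as_matrix()@np.diag([1,-1,-1.])
if (m@HE[:3,2])[2]>-.99: m=m0@R.from_euler('y',-.262).as_matrix()
off=m@HE[:3,3]; ax=m@HE[:3,2]; s=(.2+off[2]-.03)/-ax[2]; pt=off+ax*s
bot.move_pose([x-pt[0],y-pt[1],.2],quat(m))
cm,im=snap("wrist","w_cap2"); bb=bot.search_frame("wrist","filler_cap"); print([ (np.round(d["bbox"]),d["confidence"]) for d in bb][:3])
# dark blob near predicted centre
u,v=np.int32(proj(cm,[x,y,.027])); g=cv2.cvtColor(im,cv2.COLOR_RGB2GRAY)[v-70:v+70,u-70:u+70]
_,mask=cv2.threshold(g,75,255,cv2.THRESH_BINARY_INV)
cs,_=cv2.findContours(mask,cv2.RETR_EXTERNAL,cv2.CHAIN_APPROX_NONE); c=max(cs,key=cv2.contourArea); (cu,cv_),r=cv2.minEnclosingCircle(c)
print("circle",cu,cv_,r,"area ratio",cv2.contourArea(c)/(np.pi*r*r),"exp r",332*.0295/(abs((cm[2][:3,:3]@[x,y,.027]+cm[2][:3,3])[2])))
print("cap",pix2z(cm,(cu+u-70,cv_+v-70),.027))
snap("scene","sc2"); print([(np.round(d["bbox"]),round(d["confidence"],2)) for d in bot.search_frame("scene","nut0")],[np.round(d["bbox"]) for d in bot.search_frame("scene","scoop")]); print(bot.read_clock())
sc=cv2.imread("pics/sc2.png")
a=cv2.resize(sc[180:290,270:410],None,fx=3,fy=3,interpolation=cv2.INTER_CUBIC)
b=cv2.resize(cv2.cvtColor(im,cv2.COLOR_RGB2BGR)[v-70:v+70,u-70:u+70],(330,330))
cv2.imwrite("pics/chk.png",np.hstack([a,b]))
E
```

```text
chop [0.53000237 0.08198733 0.178     ]
[(array([292., 213.,  54.,  56.]), 0.74), (array([340., 105.,  57.,  59.]), 0.73), (array([  0., 212.,  35.,  59.]), 0.69)]
circle 70.8147201538086 71.31217956542969 29.66489028930664 area ratio 0.9531148888718165 exp r 29.83262670913021
cap [0.49083684 0.31124475 0.027     ]
[] [array([372., 182.,  17.,  36.]), array([284., 169.,  26.,  61.])]
26.15
```

View pics/chk.png

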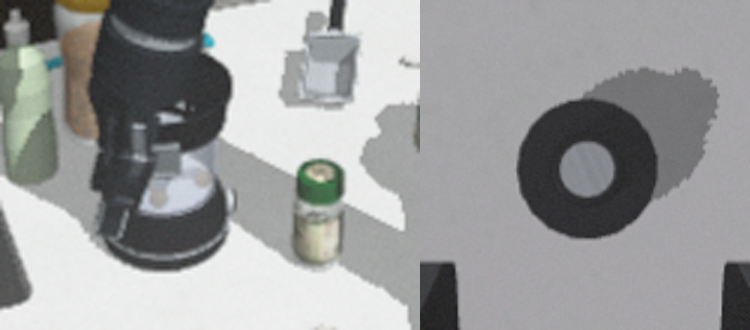

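The jug shows nuts at (160,192) and (200,177), and the scoop is upright and empty. The black cap is centred. Now I grasp the cap and approach the seat.

```bash
python3 - <<'E'
from h import *
cap=np.array([.4909,.3113]); ch=np.array([.5303,.0820])
d=lambda p:quat(R.from_euler('z',np.arctan2(p[1],p[0])).as_matrix()@np.diag([1,-1,-1.]))
bot.set_gripper(.75,100)
bot.move_pose(np.r_[cap,.12],d(cap))
print(bot.move_linear(np.r_[cap,.033],.1,until_force=6),bot.read_position())
bot.set_gripper(0,100); print(bot.read_gripper_width(),bot.read_finger_force(),bot.read_ft_force())
zg=bot.read_position()[2]; print("zg",zg)
bot.move_linear(np.r_[cap,.25],.2); print(bot.read_gripper_width(),bot.read_ft_force())
bot.move_pose(np.r_[ch,.25],d(ch))
bot.move_linear(np.r_[ch,zg+.126+.018],.1)   # flange 18 mm above the seat
print(bot.read_position(),bot.read_ft_force(),bot.read_clock())
snap("wrist","ins"); snap("scene","sc3")
a=cv2.resize(cv2.imread("pics/sc3.png")[190:300,260:400],None,fx=3,fy=3); b=cv2.resize(cv2.imread("pics/ins.png"),(380,330))
cv2.imwrite("pics/chk2.png",np.hstack([a,b]))
E
```

```text
False [0.49145677 0.31158138 0.03380318]
0.312505860862242 98.14535280223936 [-0.16621844 -0.41452161  4.89237121]
zg 0.033961703365526626
0.30998445563606347 [ 0.59075547  0.22047343 -1.11774186]
[0.53076055 0.0822735  0.17850412] [-0.28161027  0.19261135 -1.07485197] 31.35
```

View pics/chk2.png

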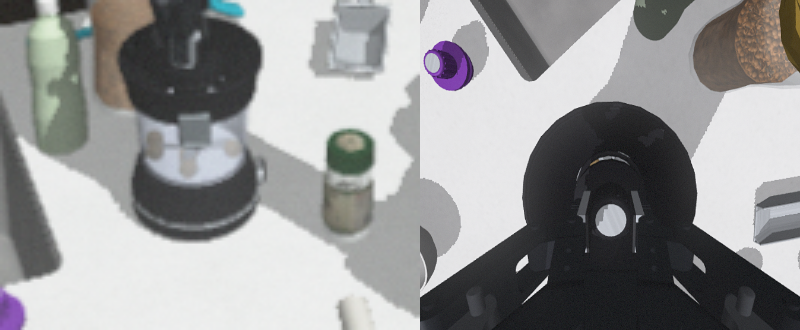

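The cap is held over the opening and the nuts show in the jug. Now I press it in.

```bash
python3 - <<'E'
from h import *
x,y,_=.5303,.0820,0; home=.0340+.126
for dz in [.014,.012,.010,.009,.008,.007,.006,.005,.003,.001,0,-.001,-.002,-.003,-.004,-.005,-.006]:
    h=bot.move_linear([x,y,home+dz],.02,until_force=32)
    p=bot.read_position(); f=np.array(bot.read_ft_force()); print(dz,h,np.round((p[2]-home)*1e3,2),np.round(f,1))
    if f[2]>26 and p[2]-home<.002: break
print(bot.read_gripper_width(),bot.read_clock())
E
```

```text
0.014 False 13.96 [ 0.5 -0.6 -0.3]
0.012 False 12.15 [0.4 1.1 0.5]
0.01 False 10.76 [-0.2  1.3  4.6]
0.009 False 10.38 [-1.2  1.5  8.8]
0.008 False 9.78 [-2.3  1.6 10.8]
0.007 False 9.01 [-2.4  1.2 12.7]
0.006 False 7.59 [-1.1  0.3 10.1]
0.005 False 6.41 [-1.   0.9  9. ]
0.003 False 2.22 [  3.2  -1.2 -10.3]
0.001 False 0.66 [ 0.6  0.3 -2.2]
0 False 0.21 [-0.9 -0.7  1.6]
-0.001 False 0.07 [-4.1  0.4  9.4]
-0.002 False -0.09 [-6.8  0.5 14.4]
-0.003 False -0.16 [-8.8  0.9 22.1]
-0.004 False -0.25 [-11.4   0.   28.5]
0.3137502568008964 35.3
```

The force rose to 12.7 N, the cap snapped through, and it stopped hard at 0 mm with 28 N pressing. I check that it holds steady, then hand in.

```bash
python3 - <<'E'
from h import *
bot.wait(.8); print(bot.read_position(),bot.read_ft_force(),bot.read_gripper_width(),bot.read_clock())
f=bot.read_ft_force()[2]
if 20<f<38: print(bot.close_job())
E
```

```text
[0.5301478  0.08214303 0.15974213] [-11.8581413    0.91711074  27.46097723] 0.3180260178300259 36.1
the job is handed in; nothing more can be done
None
```

I poured the nuts into the jug (scoop and funnel both empty afterwards, at least three of the five nuts seen in the jug), set the empty scoop down upright and let go, pressed the black filler cap past the click until it sat fully home, and handed the job in at about 36 s with the gripper still pressing it down at about 27 N.

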